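Slide a loaded drying frame home on its base so its corner posts drop into the cups

TASK

The drying frame carrying the plaster cast was put down short of its place on the base frame: slide it along the base's deck, without lifting it, up against the stop angles at the back and at the left until all four corner posts drop fully into the corner cups. Do not touch the fragile cast, which must ride along upright on the slats, and leave the mug beside the base where it stands.

Things in the scene. Friction and masses are not known exactly. Their poses are not given: they have to be found in the camera images.
- base_frame: Grey sheet-steel base frame, fixed to the worktop. Origin on the worktop (z = 0) under the centre of its four cups; x points to the back stop, y to the left stop, z up. Flat deck, top at z = 55 mm, from x = -165 to +110 and y = -135 to +95 mm, its front and right edges open. Four square cups, 24 mm wide and 14 mm deep, open at the deck, centred at x = +-80, y = +-65 mm.
- seat (a point): Point of the base frame at x = 0, y = 0, z = 41 mm (level of the cup floors): where the drying frame's origin is when its four feet stand in the cups. The posts have 4 mm play in the cups each way.
- back_stop (a point): Middle of the inner (front) face of the back stop: a straight aluminium angle, 14 mm high above the deck, running along the base frame's y at x = 89.5 mm. A post that touches it is 1.5 mm past the cup's centre, inside the cup's play; both back posts touching it square the frame.
- left_stop (a point): Middle of the inner (right) face of the left stop: a straight aluminium angle, 14 mm high above the deck, running along the base frame's x at y = 74.5 mm. A post that touches it is 1.5 mm past the cup's centre, inside the cup's play. With the frame up to both stops the posts drop by their own weight.
- stacking_frame: Loose drying frame, 190 (x) x 160 (y) x 66 mm, 0.55 to 0.9 kg: aluminium rim, wooden slats (tops at z = 62 mm), four round 16 mm posts at x = +-80, y = +-65 mm, feet tapered to 11 mm. Origin amid the foot bottoms, z up; x within 0.1 rad of the base's. Starts with its feet on the deck, 25 to 55 mm short of home along the base's x, 18 to 42 mm along its y. Seated, it is 14 mm lower.
- front_rim (a point): Middle of the outer face of the drying frame's front rim, at its x = -95 mm, z = 51.5 mm. The upright face is flat, 160 mm long along y, and reaches from z = 37 to 66 mm above the foot bottoms. Pushing here along the base's x slides the frame to the back stop; sliding takes about 2 to 8 N.
- right_rim (a point): Middle of the outer face of the drying frame's right rim, at its y = -80 mm, z = 51.5 mm. The upright face is flat, 190 mm long along x, and reaches from z = 37 to 66 mm above the foot bottoms. Pushing here along the base's y slides the frame to the left stop; sliding takes about 2 to 8 N.
- cast: White plaster cast, 68 x 83 x 28 mm, 60 g, standing loose near the middle of the drying frame's slats (within 10 mm). Origin at the centre of its underside, z up. Its top is 90 mm above the frame's foot bottoms.
- mug: Bystander: cream mug, about 156 mm over its handle and 105 mm tall, standing left of the base frame. Origin at the centre of its underside.

How it is judged:
By the outcome, as a careful person would: the job done as asked, in the order asked, and still so for the second after the job is handed in, with the robot touching nothing.
It also fails if it takes over 45 s, if anything falls off the work surface, if the arm or the gripper's body presses on something with over 40 N, if the wrist force passes 120 N, or if a joint passes its speed limit or range.

ROBOT

A 6-joint arm with a two-finger parallel gripper is mounted at the origin on a cart in front of the work surface, level with it; the furniture and walls round the work are solid. World frame = base frame: x ahead of the robot, y to its left, z up, the work surface at z = 0. Lengths are in m, angles in degrees, forces in N, time in s.
With the tool pointing down it reaches from about 0.4 to 0.925 m from the base axis. Payload 12.5 kg.
Tool frame: the origin (TCP) lies on the centre line of the jaws, within the pads' length; the fingertips stand 11 mm ahead of it and the grasp point (between the pads) lies 8 mm behind it; z points along the fingers, y is the line along which they close (so a half turn about z gives the same grasp; the last joint's range is limited). The gripper opens to 95 mm and grips with 3 to 60 N. Pads are 20 mm wide; open, the fingers measure 119 mm over their backs; the gripper's body (75 mm by 180 mm) begins 59 mm behind the grasp point.
Start: joints at [-81.91, 28.126, 89.318, -0, 62.55, -6.05], TCP at [0.153, -0.606, 0.226] pointing down, gripper open.
Joint ranges: [-177.58, 177.58], [-47.91, 125.51], [2.72, 160], [-65.01, 245.01], [3.68, 167.84], [-153.87, 153.87]. Speed limits (degrees/s): [127.2, 127.2, 159.86, 180, 180, 180].

INTERFACE

Orientations are given as a 3x3 rotation matrix whose columns are the frame's x, y, z axes.
In Python, from plant import robot, job, grab_frame gives the robot as it stands (robot), with the cameras as plain functions and the job (job).
- The arm moves only by the shell command python3 inch.py, which reads ROWS from standard input. ROWS is a JSON list that holds a single list of rows (three levels of brackets), with 1 to 8 rows, each of 7 numbers: a rotation vector rx, ry, rz in a scale on which 1.0 is 45 degrees, then dx, dy, dz in shares of the most that a row can go, 1 being 50 mm, then the finger opening in m; each row shifts and turns the commanded pose from where the row before left it, along the tool's axes as they then stand; what a row does not reach is not made up. A row lasts 1/10 s, in which the tool goes at most 0.05 m and 8.59 degrees, less where a joint would pass 70% of its speed; a pose out of reach is approached as far as the arm can. The fingers move at their own pace and stop on an object; the grip force is fixed at half the most. Time passes only in rows, so rows that do not move let the fingers close. It prints the time, the measured TCP pose, the force, the opening and the grip force at its end. Input that does not fit is refused with a message, and nothing moves.
- robot.state(): the state, without advancing time (a new reading comes with each control period).
- grab_frame(name): name is "scene" or "top" or "wrist"; returns a dict with "img" (400x640x3 uint8, blue, green, red), "fx", "fy", "cx", "cy" (pixels), "extrinsics" (4x4, takes a point from camera to world coordinates). Camera axes: x right, y down, z forward; pixel columns grow to the right and rows downward; lengths in m; the calibration is good to about 2 mm. The wrist camera is an equidistant fisheye: a pixel r from the principal point sees the ray r / f radians off the axis. A picture is of the moment at which its call begins. There is no depth.
- job.sign_off(): hands the job in; it is judged then, once.
The state is a dict: "t": time; "qpos": joint angles; "dq": joint speeds; "tau": joint torques, N m; "tool_pos": TCP position; "ee_rot": TCP orientation; "wrist_force": force on the tool from outside, world axes, zero at the start; "moment": the same for the moment, N m; "opening": finger opening in m; "gripper_force": force on a finger pad.
Only numpy, scipy, OpenCV 4.12 (cv2) and the standard library are available. Lean on these libraries where they do the work, as an engineer would, in place of code of your own. Each camera call takes 0.05 s, during which the arm holds its last target. There are 200 camera calls.

## Working session

There is one attempt and no reset: what is moved stays moved. The work goes in short steps, Python scripts to look and compute and a shell command to move; the robot and the scene stay as the last step left them, time stands still between calls to the robot, and variables do not carry over. Pictures are saved under pics/ and viewed, at most 10 in all, crops included, and the job is handed in when it is done.

```bash
ls; mkdir -p pics
python3 - <<'E'
from plant import robot, job, grab_frame
import cv2, numpy as np
for n in ("scene","top"):
    f=grab_frame(n); cv2.imwrite(f"pics/{n}0.png",f["img"])
    np.savez(f"{n}0.npz",**f); print(n,f["fx"],f["cx"],f["cy"],np.round(f["extrinsics"],3).tolist())
s=robot.state(); print(s["t"],np.round(s["ee_rot"],3).tolist(),s["tool_pos"])
E
```

```text
inch.py
pics
plant.py
scene 407.3805147084197 320.88121175911647 199.53687429543243 [[-0.611, -0.54, 0.579, 0.088], [-0.791, 0.423, -0.441, 0.513], [-0.007, -0.728, -0.686, 0.674], [0.0, 0.0, 0.0, 1.0]]
top 454.03657468342846 316.8313256811154 206.79602736821496 [[0.001, -0.985, 0.171, 0.384], [-1.0, -0.002, -0.002, 0.117], [0.002, -0.171, -0.985, 1.215], [0.0, 0.0, 0.0, 1.0]]
0.1 [[0.97, 0.244, -0.0], [0.244, -0.97, 0.001], [0.0, -0.001, -1.0]] [ 0.15265162 -0.60586066  0.22512343]
```

View pics/scene0.png

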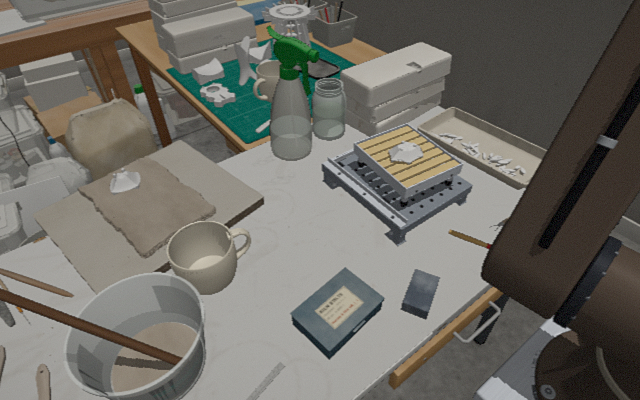

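View pics/top0.png

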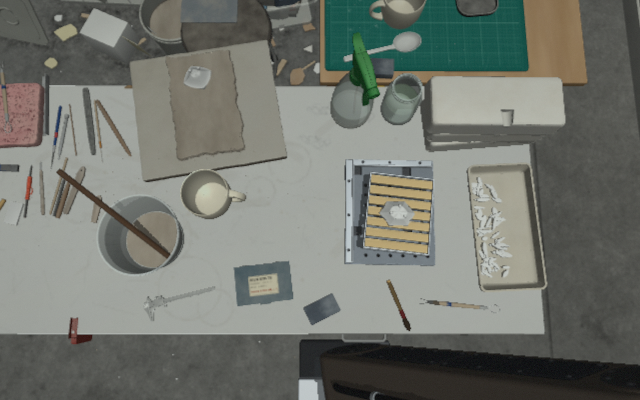

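The scene and top views show the base at top pixels (345–435, 160–265), with the back stop at row ~162 and the left stop at column ~350. The frame is offset to the right and front, with the cast at (398,212). The mug is at (208,193). I'll zoom in next.

Run:
```python
import cv2, numpy as np
i=np.load("top0.npz")["img"][145:280,330:450]
cv2.imwrite("pics/c1.png",cv2.resize(i,None,fx=4.4,fy=4.4,interpolation=cv2.INTER_CUBIC))
```

```text
(no output)
```

View pics/c1.png

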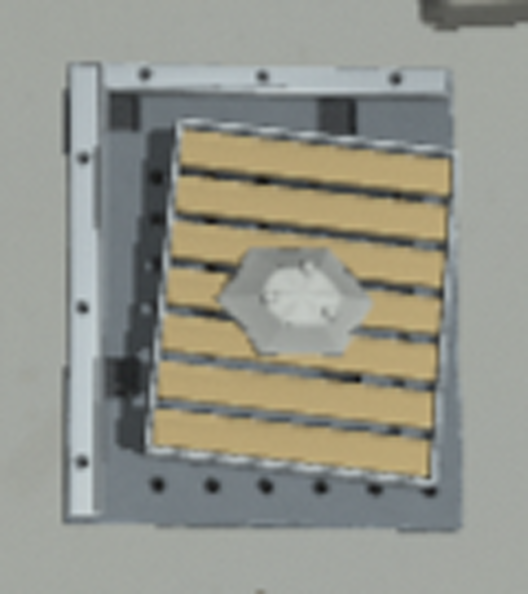

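The crop shows the frame's rim corners at about (178,122), (455,152), (437,485) and (148,450). The back stop's inner edge runs (105,92)–(447,97) and the left stop's runs (102,70)–(97,515). The deck's front edge runs (65,522)–(460,528). Next I'll convert these to world coordinates.

```bash
cat > h.py <<'E'
import cv2, numpy as np
def ray(f,uv,z):
    E=f["extrinsics"]; d=E[:3,:3]@np.array([(uv[0]-f["cx"])/f["fx"],(uv[1]-f["cy"])/f["fy"],1.]); o=E[:3,3]
    return o+d*(z-o[2])/d[2]
E
python3 - <<'E'
from h import *
f=np.load("top0.npz")
c=lambda p,z: ray(f,(p[0]/4.4+330-.4,p[1]/4.4+145-.4),z)[:2]
P={}
for n,p,z in [("FL",(178,122),.121),("FR",(455,152),.121),("NR",(437,485),.121),("NL",(148,450),.121),
 ("backL",(105,92),.069),("backR",(447,97),.069),("leftB",(102,70),.069),("leftF",(97,515),.069),("deckNL",(65,522),.055),("deckNR",(460,528),.055)]:
    P[n]=c(p,z); print(n,np.round(P[n]*1000,1))
a=lambda v:np.degrees(np.arctan2(v[1],v[0]))
print("frame edges len",[np.linalg.norm(P[i]-P[j]).round(4) for i,j in (("FL","FR"),("NL","NR"),("FL","NL"),("FR","NR"))])
print("frame yaw",a(P["FL"]-P["NL"]),a(P["FR"]-P["NR"]),a(P["FL"]-P["FR"])-90,a(P["NL"]-P["NR"])-90)
print("base yaw",a(P["leftB"]-P["leftF"]),a(P["backL"]-P["backR"])-90,a(P["deckNL"]-P["deckNR"])-90)
y=np.radians(np.mean([a(P["leftB"]-P["leftF"]),a(P["backL"]-P["backR"])-90,a(P["deckNL"]-P["deckNR"])-90]))
X=np.array([np.cos(y),np.sin(y)]);Y=np.array([-X[1],X[0]])
ox=(np.mean([P["backL"]@X,P["backR"]@X])-.0895); oy=np.mean([P["leftB"]@Y,P["leftF"]@Y])-.0745
O=ox*X+oy*Y; print("base origin",O,"yaw",np.degrees(y))
print("deck front x",(P["deckNR"]-O)@X,"right y",(P["deckNR"]-O)@Y)
C=np.mean([P[k] for k in("FL","FR","NR","NL")],axis=0); print("frame centre world",C,"in base",(C-O)@X,(C-O)@Y)
E
```

```text
FL [661.  -17.4]
FR [ 644.  -172.8]
NR [ 457.4 -155.1]
NL [476.2   2.5]
backL [692.4  19.1]
backR [ 689.7 -183.3]
leftB [705.8  20.7]
leftF [443.5  26.8]
deckNL [440.2  44.2]
deckNR [ 437.1 -183.7]
frame edges len [np.float64(0.1564), np.float64(0.1587), np.float64(0.1859), np.float64(0.1875)]
frame yaw -6.148037175585596 -5.442122013899403 -6.26236860576158 -6.831080298890626
base yaw -1.326028743785793 -0.7549012725421136 -0.7842967430515557
base origin [ 0.60206141 -0.05121898] yaw -0.9550755864598207
deck front x -0.1627359650730286 right y -0.13522793338630967
frame centre world [ 0.55965793 -0.08569593] in base -0.04182291054090528 -0.035178965534625475
```

Sizes check out: the deck's front edge is at −163 (given −165), its right edge at −135, and the rim measures about 158×187. The frame sits at (−42, −35) mm with a yaw of about −5° relative to the base. I'll push with the open fingers as a two-point pusher, squared to the base.

The rows are not in the units I measure in: shifts go in shares of 50 mm and turns go in shares of 45 degrees. I convert before sending: -0.044 m is -0.88, 0.0215 m is 0.43, 7.5 degrees / 45 = 0.1667.

```bash
echo '[[[0, 0, 0.1667, 0, 0, 0, 0.095], [0, 0, 0.1667, 0, 0, 0, 0.095], [0, 0, 0, 0.43, -0.88, 0, 0.095], [0, 0, 0, 0.43, -0.88, 0, 0.095], [0, 0, 0, 0.43, -0.88, 0, 0.095], [0, 0, 0, 0.43, -0.88, 0, 0.095], [0, 0, 0, 0.43, -0.88, 0, 0.095], [0, 0, 0, 0.43, -0.88, 0, 0.095]]]' | python3 inch.py; echo '[[[0, 0, 0, 0.43, -0.88, 0, 0.095], [0, 0, 0, 0.43, -0.88, 0, 0.095], [0, 0, 0, 0.43, -0.88, 0, 0.095], [0, 0, 0, 0.43, -0.88, 0, 0.095], [0, 0, 0, 0.43, -0.88, 0, 0.095], [0, 0, 0, 0.43, -0.88, 0, 0.095], [0, 0, 0, 0, 0, 0, 0.095]]]' | python3 inch.py
```

```text
t: 0.9
tool_pos: [0.286, -0.3422, 0.2255]
ee_rot: [[1.0, -0.015, -0.0], [-0.015, -1.0, 0.0], [-0.0, -0.0, -1.0]]
wrist_force: [1.6, -1.1, -0.4]
opening: 0.0952
gripper_force: 0.0
t: 1.6
tool_pos: [0.42, -0.0776, 0.2256]
ee_rot: [[1.0, -0.009, 0.0], [-0.009, -1.0, 0.0], [0.0, -0.0, -1.0]]
wrist_force: [-0.2, -1.1, 0.6]
opening: 0.0947
gripper_force: 0.0
```

In the tool's units: 0.032 m is 0.64, 0.005 m is 0.1.

```bash
echo '[[[0, 0, 0, 0, 0, 0.64, 0.095], [0, 0, 0, 0, 0, 0.64, 0.095], [0, 0, 0, 0, 0, 0.64, 0.095], [0, 0, 0, 0, 0, 0.64, 0.095], [0, 0, 0, 0.1, 0, 0, 0.095], [0, 0, 0, 0.1, 0, 0, 0.095], [0, 0, 0, 0, 0, 0, 0.095]]]' | python3 inch.py
python3 - <<'E'
from plant import robot, job, grab_frame
import cv2,numpy as np
f=grab_frame("scene"); cv2.imwrite("pics/s1.png",cv2.resize(f["img"][80:280,260:520],None,fx=3,fy=3))
print(robot.state()["wrist_force"],robot.state()["tool_pos"])
E
```

```text
t: 2.3
tool_pos: [0.43, -0.0827, 0.0989]
ee_rot: [[1.0, -0.015, 0.002], [-0.015, -1.0, -0.001], [0.002, 0.001, -1.0]]
wrist_force: [0.2, 0.8, 0.4]
opening: 0.095
gripper_force: 0.0
[ 0.15476655 -0.90677306  1.1618546 ] [ 0.42955154 -0.0825434   0.0989461 ]
```

View pics/s1.png

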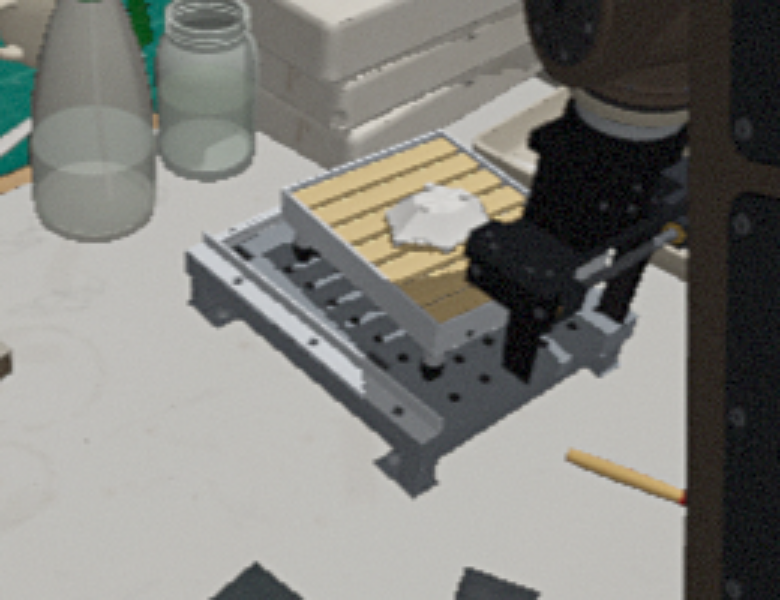

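The fingers stand in front of the front rim, with the finger at crop (520,340) and the body clear above the rim and the cast. Starting the slow push in x.

```bash
R='x'; echo '[[[0, 0, 0, 0.06, 0, 0, 0.095], [0, 0, 0, 0.06, 0, 0, 0.095], [0, 0, 0, 0.06, 0, 0, 0.095], [0, 0, 0, 0.06, 0, 0, 0.095], [0, 0, 0, 0.06, 0, 0, 0.095], [0, 0, 0, 0.06, 0, 0, 0.095], [0, 0, 0, 0.06, 0, 0, 0.095], [0, 0, 0, 0.06, 0, 0, 0.095]]]' | python3 inch.py; echo '[[[0, 0, 0, 0.06, 0, 0, 0.095], [0, 0, 0, 0.06, 0, 0, 0.095], [0, 0, 0, 0.06, 0, 0, 0.095], [0, 0, 0, 0.06, 0, 0, 0.095], [0, 0, 0, 0.06, 0, 0, 0.095], [0, 0, 0, 0.06, 0, 0, 0.095]]]' | python3 inch.py;  echo '[[[0, 0, 0, 0.04, 0, 0, 0.095], [0, 0, 0, 0.04, 0, 0, 0.095], [0, 0, 0, 0.04, 0, 0, 0.095], [0, 0, 0, 0.04, 0, 0, 0.095], [0, 0, 0, 0.04, 0, 0, 0.095], [0, 0, 0, 0, 0, 0, 0.095]]]' | python3 inch.py
```

```text
t: 3.15
tool_pos: [0.4519, -0.0824, 0.0975]
ee_rot: [[1.0, -0.015, -0.002], [-0.015, -1.0, 0.0], [-0.002, -0.0, -1.0]]
wrist_force: [-5.2, -0.7, 3.8]
opening: 0.095
gripper_force: 2.7
t: 3.75
tool_pos: [0.4699, -0.0827, 0.0975]
ee_rot: [[1.0, -0.015, -0.002], [-0.015, -1.0, 0.0], [-0.002, -0.0, -1.0]]
wrist_force: [-6.1, -1.1, 3.5]
opening: 0.0952
gripper_force: 2.8
t: 4.35
tool_pos: [0.4802, -0.0829, 0.0975]
ee_rot: [[1.0, -0.015, -0.001], [-0.015, -1.0, 0.0], [-0.001, -0.0, -1.0]]
wrist_force: [-4.2, -0.9, 2.9]
opening: 0.0945
gripper_force: 2.1
```

Run:
```python
from plant import robot, job, grab_frame
import cv2,numpy as np
f=grab_frame("top"); np.savez("top1.npz",**f)
cv2.imwrite("pics/t1.png",cv2.resize(f["img"][145:280,330:450],None,fx=4.4,fy=4.4,interpolation=cv2.INTER_CUBIC))
```

```text
(no output)
```

View pics/t1.png

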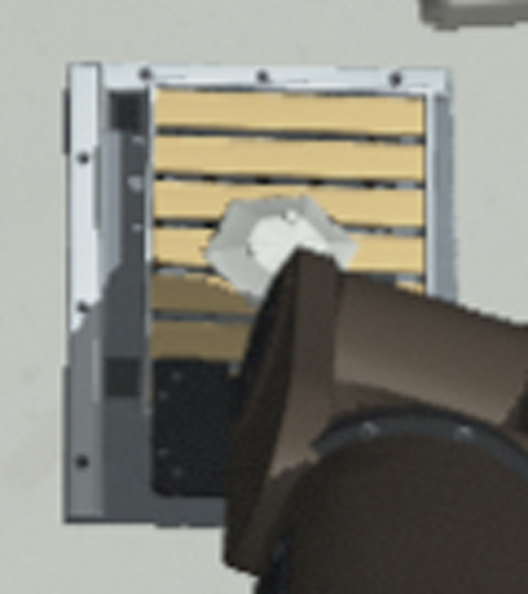

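The frame is now square to the base, with its back rim edge at crop (152,86)–(428,91) and the left edge at column ~150.

Run:
```python
from h import *
f=np.load("top1.npz"); y=np.radians(-.95);O=np.array([.6021,-.0512]);X=np.array([np.cos(y),np.sin(y)]);Y=np.array([-X[1],X[0]])
for p in [(152,86),(428,91)]:
    q=ray(f,(p[0]/4.4+329.6,p[1]/4.4+144.6),.121)[:2]-O; print((q@X*1e3).round(1)-95,q@Y*1e3)
```

```text
-16.0 49.4290164163793
-16.0 -106.57854302787584
```

In the tool's units: 0.002 m is 0.04.

```bash
echo '[[[0, 0, 0, 0.04, 0, 0, 0.095], [0, 0, 0, 0.04, 0, 0, 0.095], [0, 0, 0, 0.04, 0, 0, 0.095], [0, 0, 0, 0.04, 0, 0, 0.095], [0, 0, 0, 0.04, 0, 0, 0.095], [0, 0, 0, 0.04, 0, 0, 0.095], [0, 0, 0, 0.04, 0, 0, 0.095]]]' | python3 inch.py; echo '[[[0, 0, 0, 0.02, 0, 0, 0.095], [0, 0, 0, 0.02, 0, 0, 0.095]]]' | python3 inch.py
```

```text
t: 5.1
tool_pos: [0.4939, -0.0829, 0.0975]
ee_rot: [[1.0, -0.015, -0.002], [-0.015, -1.0, 0.0], [-0.002, -0.0, -1.0]]
wrist_force: [-6.1, -0.2, 3.8]
opening: 0.0949
gripper_force: 3.0
t: 5.3
tool_pos: [0.4959, -0.0829, 0.0975]
ee_rot: [[1.0, -0.014, -0.002], [-0.014, -1.0, 0.0], [-0.002, -0.0, -1.0]]
wrist_force: [-6.9, 0.6, 3.4]
opening: 0.095
gripper_force: 3.1
```

In the tool's units: 0.001 m is 0.02.

```bash
echo '[[[0, 0, 0, 0.02, 0, 0, 0.095]]]' | python3 inch.py;echo '[[[0, 0, 0, 0.02, 0, 0, 0.095]]]' | python3 inch.py
```

```text
t: 5.4
tool_pos: [0.4967, -0.0829, 0.0975]
ee_rot: [[1.0, -0.015, -0.002], [-0.015, -1.0, 0.0], [-0.002, -0.0, -1.0]]
wrist_force: [-11.2, -0.7, 7.8]
opening: 0.0949
gripper_force: 5.8
t: 5.5
tool_pos: [0.4967, -0.0829, 0.0975]
ee_rot: [[1.0, -0.015, -0.004], [-0.015, -1.0, 0.001], [-0.004, -0.001, -1.0]]
wrist_force: [-16.3, -2.1, 9.7]
opening: 0.0946
gripper_force: 8.0
```

The frame is against the back stop: motion stalled at x = 0.4967 and the force rose. I'll back off, and check how close the white boxes stand before rotating for the y push.

In the tool's units: -0.04 m is -0.8, -0.02 m is -0.4.

```bash
echo '[[[0, 0, 0, -0.06, 0, 0, 0.095], [0, 0, 0, -0.2, 0, 0, 0.095], [0, 0, 0, -0.4, 0, -0.4, 0.095], [0, 0, 0, 0, 0, -0.8, 0.095], [0, 0, 0, 0, 0, -0.8, 0.095], [0, 0, 0, 0, 0, -0.8, 0.095], [0, 0, 0, 0, 0, 0, 0.095]]]' | python3 inch.py
python3 - <<'E'
from h import *
f=np.load("top0.npz"); g=np.load("scene0.npz")
for p in [(427,148),(540,135)]: print([ray(f,p,z)[:2].round(3) for z in (0,.04,.08,.12)])
print("scene bottom corner",[ray(g,p,0).round(3) for p in [(375,140),(345,125)]])
g0=g["img"][40:160,330:460]; cv2.imwrite("pics/box.png",np.hstack([cv2.resize(g0,None,fx=3,fy=3),cv2.resize(f["img"][60:180,410:540],None,fx=3,fy=3)]))
E
```

```text
t: 6.2
tool_pos: [0.4669, -0.0831, 0.242]
ee_rot: [[1.0, -0.015, 0.008], [-0.015, -1.0, -0.003], [0.008, 0.003, -1.0]]
wrist_force: [0.1, 0.4, -0.1]
opening: 0.0951
gripper_force: 0.0
[array([ 0.762, -0.192]), array([ 0.749, -0.182]), array([ 0.737, -0.172]), array([ 0.724, -0.161])]
[array([ 0.8 , -0.51]), array([ 0.786, -0.489]), array([ 0.773, -0.468]), array([ 0.759, -0.448])]
scene bottom corner [array([ 0.757, -0.192,  0.   ]), array([ 0.869, -0.175,  0.   ])]
```

View pics/box.png

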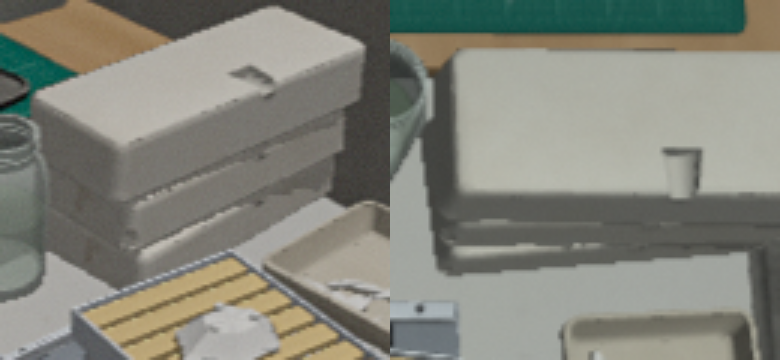

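The box front face is at x ≥ 0.75, so there is enough room to push from TCP x ≈ 0.59. I'll move to the right side of the frame and turn the tool by 90°.

In the tool's units: 0.025 m is 0.5, 0.023 m is 0.46, -8.2 degrees / 45 = -0.1822.

```bash
echo '[[[0, 0, 0, 0.5, 0.44, 0, 0.095], [0, 0, 0, 0.5, 0.44, 0, 0.095], [0, 0, 0, 0.5, 0.44, 0, 0.095], [0, 0, 0, 0.5, 0.44, 0, 0.095], [0, 0, 0, 0.5, 0.46, 0, 0.095], [0, 0, -0.1822, 0, 0, 0, 0.095], [0, 0, -0.1822, 0, 0, 0, 0.095], [0, 0, -0.1822, 0, 0, 0, 0.095]]]' | python3 inch.py; echo '[[[0, 0, -0.1822, 0, 0, 0, 0.095], [0, 0, -0.1822, 0, 0, 0, 0.095], [0, 0, -0.1822, 0, 0, 0, 0.095], [0, 0, -0.1822, 0, 0, 0, 0.095], [0, 0, -0.1822, 0, 0, 0, 0.095], [0, 0, -0.1822, 0, 0, 0, 0.095], [0, 0, -0.1822, 0, 0, 0, 0.095], [0, 0, -0.1778, 0, 0, 0, 0.095]]]' | python3 inch.py; echo '[[[0, 0, 0, 0, 0, 0, 0.095], [0, 0, 0, 0, 0, 0, 0.095]]]' | python3 inch.py
python3 - <<'E'
from plant import robot, job, grab_frame
s=robot.state(); print(s["qpos"],s["tool_pos"],s["ee_rot"])
E
```

```text
t: 7.0
tool_pos: [0.5886, -0.1957, 0.2362]
ee_rot: [[0.913, 0.408, -0.001], [0.408, -0.913, 0.0], [-0.001, -0.001, -1.0]]
wrist_force: [-0.3, -0.3, -0.1]
opening: 0.095
gripper_force: 0.0
t: 7.8
tool_pos: [0.5886, -0.1955, 0.2365]
ee_rot: [[0.009, 1.0, -0.001], [1.0, -0.009, 0.0], [0.0, -0.001, -1.0]]
wrist_force: [-0.3, 0.0, 0.3]
opening: 0.095
gripper_force: 0.0
t: 8.0
tool_pos: [0.5887, -0.1955, 0.237]
ee_rot: [[0.019, 1.0, -0.0], [1.0, -0.019, 0.0], [0.0, -0.0, -1.0]]
wrist_force: [-0.1, 1.5, 0.2]
opening: 0.0951
gripper_force: 0.0
[-2.44690390e+01  2.71479391e+01  8.91985870e+01 -1.20734208e-03
  6.36828592e+01 -2.33745667e+01] [ 0.58869347 -0.19550155  0.23696262] [[ 1.90916826e-02  9.99817625e-01 -4.74631361e-04]
 [ 9.99817720e-01 -1.90915917e-02  1.95240427e-04]
 [ 1.86143352e-04 -4.78272314e-04 -9.99999868e-01]]
```

In the tool's units: 0.035 m is 0.7, 0.034 m is 0.68.

```bash
echo '[[[0, 0, 0, 0, 0, 0.7, 0.095], [0, 0, 0, 0, 0, 0.7, 0.095], [0, 0, 0, 0, 0, 0.7, 0.095], [0, 0, 0, 0, 0, 0.68, 0.095], [0, 0, 0, 0.1, 0, 0, 0.095], [0, 0, 0, 0.1, 0, 0, 0.095], [0, 0, 0, 0.06, 0, 0, 0.095], [0, 0, 0, 0, 0, 0, 0.095]]]' | python3 inch.py
python3 - <<'E'
from plant import robot, job, grab_frame
import cv2,numpy as np
f=grab_frame("top"); np.savez("top2.npz",**f)
g=grab_frame("scene")
a=cv2.resize(f["img"][145:280,330:450],(400,450)); b=cv2.resize(g["img"][100:250,310:440],(390,450))
cv2.imwrite("pics/t2.png",np.hstack([a,b]))
E
```

```text
t: 8.8
tool_pos: [0.5898, -0.1822, 0.1005]
ee_rot: [[0.015, 1.0, 0.003], [1.0, -0.015, -0.001], [-0.001, 0.003, -1.0]]
wrist_force: [-0.5, -0.1, 0.3]
opening: 0.0954
gripper_force: 0.0
```

View pics/t2.png

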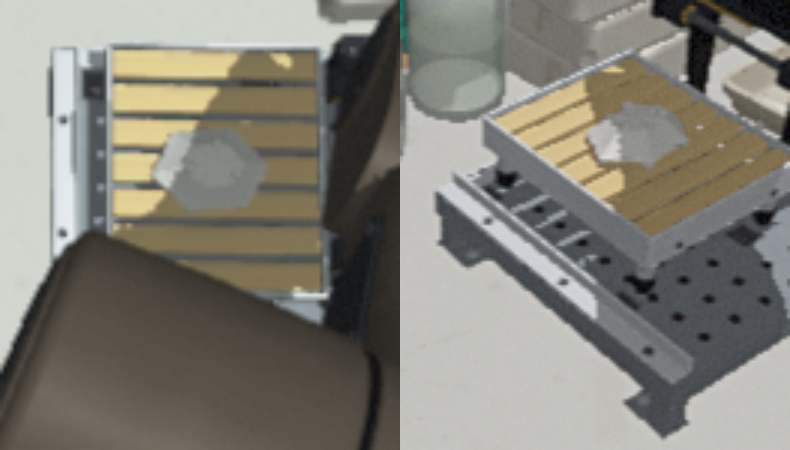

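The frame is square against the back stop and the cast is upright at crop (210,170). The fingers stand just right of the right rim. Now the y push.

In the tool's units: 0.0035 m is 0.07, 0.003 m is 0.06.

```bash
echo '[[[0, 0, 0, 0.04, 0, 0.07, 0.095], [0, 0, 0, 0.06, 0, 0, 0.095], [0, 0, 0, 0.06, 0, 0, 0.095], [0, 0, 0, 0.04, 0, 0, 0.095], [0, 0, 0, 0.04, 0, 0, 0.095], [0, 0, 0, 0.04, 0, 0, 0.095], [0, 0, 0, 0.04, 0, 0, 0.095], [0, 0, 0, 0.04, 0, 0, 0.095]]]' | python3 inch.py; echo '[[[0, 0, 0, 0.04, 0, 0, 0.095], [0, 0, 0, 0.04, 0, 0, 0.095], [0, 0, 0, 0.04, 0, 0, 0.095], [0, 0, 0, 0.04, 0, 0, 0.095], [0, 0, 0, 0.04, 0, 0, 0.095], [0, 0, 0, 0.04, 0, 0, 0.095]]]' | python3 inch.py; echo '[[[0, 0, 0, 0.02, 0, 0, 0.095], [0, 0, 0, 0.02, 0, 0, 0.095], [0, 0, 0, 0.02, 0, 0, 0.095]]]' | python3 inch.py
```

```text
t: 9.7
tool_pos: [0.5894, -0.1648, 0.0952]
ee_rot: [[0.015, 1.0, 0.0], [1.0, -0.015, -0.0], [-0.0, 0.0, -1.0]]
wrist_force: [-1.5, -4.8, 0.3]
opening: 0.095
gripper_force: 2.3
t: 10.3
tool_pos: [0.5896, -0.152, 0.0951]
ee_rot: [[0.015, 1.0, -0.0], [1.0, -0.015, 0.001], [0.001, -0.0, -1.0]]
wrist_force: [-0.1, -1.1, 0.6]
opening: 0.0944
gripper_force: 0.0
t: 10.6
tool_pos: [0.5897, -0.1493, 0.0951]
ee_rot: [[0.015, 1.0, 0.0], [1.0, -0.015, 0.0], [0.0, 0.0, -1.0]]
wrist_force: [-0.3, -0.7, 0.8]
opening: 0.0953
gripper_force: 0.0
```

Run:
```python
from plant import robot, job, grab_frame
import cv2,numpy as np
f=grab_frame("top"); np.savez("top3.npz",**f)
g=grab_frame("scene")
a=cv2.resize(f["img"][145:280,330:450],(400,450)); b=cv2.resize(g["img"][100:250,310:440],(390,450))
cv2.imwrite("pics/t3.png",np.hstack([a,b]))
```

```text
(no output)
```

View pics/t3.png

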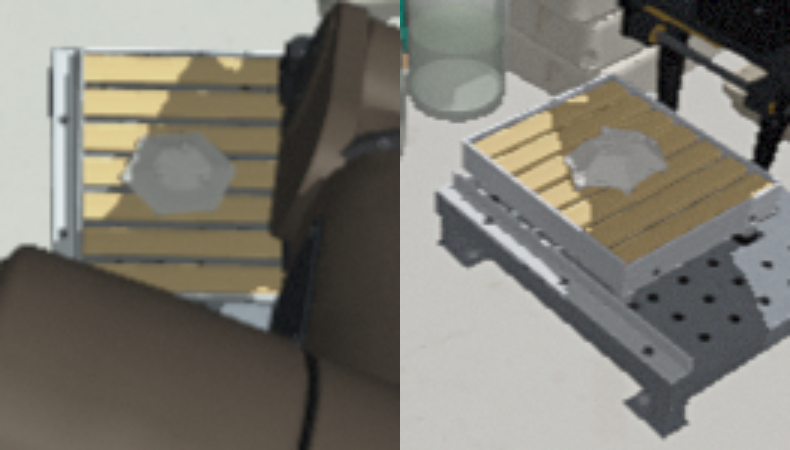

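The frame appears to have dropped: in the scene crop the rim is now just above the stop, and the cast is upright. I'll back off and measure.

In the tool's units: -0.045 m is -0.9, -0.025 m is -0.5.

```bash
echo '[[[0, 0, 0, -0.08, 0, 0, 0.095], [0, 0, 0, -0.3, 0, 0, 0.095], [0, 0, 0, -0.5, 0, 0, 0.095], [0, 0, 0, 0, 0, -0.9, 0.095], [0, 0, 0, 0, 0, -0.9, 0.095], [0, 0, 0, 0, 0, -0.9, 0.095], [0, 0, 0, -0.9, 0, 0, 0.095], [0, 0, 0, -0.9, 0, 0, 0.095]]]' | python3 inch.py; echo '[[[0, 0, 0, -0.9, 0, 0, 0.095], [0, 0, 0, -0.9, 0, 0, 0.095], [0, 0, 0, -0.9, -0.4, 0, 0.095], [0, 0, 0, -0.9, -0.4, 0, 0.095], [0, 0, 0, -0.9, -0.4, 0, 0.095], [0, 0, 0, -0.8, -0.4, 0, 0.095], [0, 0, 0, 0, 0, 0, 0.095], [0, 0, 0, 0, 0, 0, 0.095]]]' | python3 inch.py
python3 - <<'E'
from plant import robot, job, grab_frame
import cv2,numpy as np
f=grab_frame("top"); np.savez("top4.npz",**f)
g=grab_frame("scene"); np.savez("scene4.npz",**g)
a=cv2.resize(f["img"][145:280,330:450],(400,450),interpolation=2); b=cv2.resize(g["img"][110:240,320:480],(400,325),interpolation=2)
b=cv2.copyMakeBorder(b,0,125,0,0,0)
cv2.imwrite("pics/t4.png",np.hstack([a,b]))
E
```

```text
t: 11.5
tool_pos: [0.5878, -0.2852, 0.2324]
ee_rot: [[0.013, 1.0, 0.003], [1.0, -0.013, -0.002], [-0.002, 0.003, -1.0]]
wrist_force: [0.8, 0.2, -1.0]
opening: 0.095
gripper_force: 0.0
t: 12.3
tool_pos: [0.5022, -0.5489, 0.2296]
ee_rot: [[0.018, 1.0, -0.0], [1.0, -0.018, 0.001], [0.001, -0.0, -1.0]]
wrist_force: [-0.5, 0.3, -0.2]
opening: 0.0947
gripper_force: 0.0
```

View pics/t4.png

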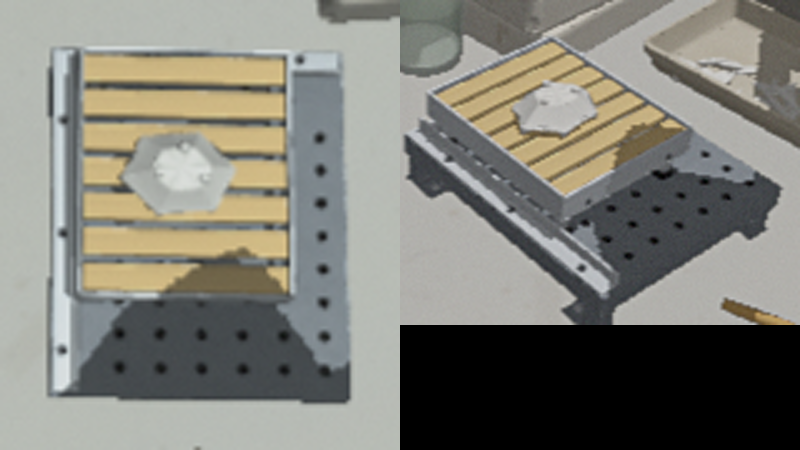

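The rim top corners are, in the left crop, (80,50), (293,50), (293,299) and (78,297), and in the scene crop, (27,95), (160,38), (290,128) and (165,205). The cast is upright. I'll triangulate the heights and check that the mug stayed put.

Run:
```python
from h import *
f=np.load("top4.npz"); g=np.load("scene4.npz"); y=np.radians(-.95);O=np.array([.6021,-.0512]);X=np.array([np.cos(y),np.sin(y)]);Y=np.array([-X[1],X[0]])
P=lambda c:np.diag([c["fx"],c["fy"],1])@np.eye(3) 
def M(c):
    K=np.array([[c["fx"],0,c["cx"]],[0,c["fy"],c["cy"]],[0,0,1.]]); return K@np.linalg.inv(c["extrinsics"])[:3]
def tri(a,b):
    h=cv2.triangulatePoints(M(f),M(g),np.array(a,float).reshape(2,1),np.array(b,float).reshape(2,1)); return (h[:3]/h[3]).ravel()
for n,a,b in [("BL",(80,50),(27,95)),("BR",(293,50),(160,38)),("FR",(293,299),(290,128)),("FL",(78,297),(165,205))]:
    a=(a[0]/3.333+329.6,a[1]/3.333+144.6); b=(b[0]/2.5+319.7,b[1]/2.5+109.7)
    t=tri(a,b); q=ray(f,a,.107)[:2]-O; print(n,"tri z",t[2].round(4),"base xy at .107",(q@X).round(4),(q@Y).round(4))
for n in("top","scene"):
    d=cv2.absdiff(np.load(n+"0.npz")["img"],np.load(n+"4.npz")["img"])
    r=(slice(160,225),slice(175,250)) if n=="top" else (slice(215,295),slice(165,255)); print(n,"mug diff",(d[r].max(2)>25).sum())
```

```text
BL tri z 0.1036 base xy at .107 0.0942 0.0746
BR tri z 0.1032 base xy at .107 0.0972 -0.0867
FR tri z 0.1057 base xy at .107 -0.0923 -0.0829
FL tri z 0.0999 base xy at .107 -0.0937 0.0753
top mug diff 1
scene mug diff 0
```

All four corners are down (rim z ≈ 0.10–0.106, against 0.121 on the deck), but the frame sits about 4–5 mm short of the left stop, near the limit of the play. I have time to nudge it gently against the stop.

In the tool's units: 0.045 m is 0.9, 0.04 m is 0.8.

```bash
echo '[[[0, 0, 0, 0.9, 0.32, 0, 0.095], [0, 0, 0, 0.9, 0.32, 0, 0.095], [0, 0, 0, 0.9, 0.32, 0, 0.095], [0, 0, 0, 0.9, 0.32, 0, 0.095], [0, 0, 0, 0.9, 0.32, 0, 0.095], [0, 0, 0, 0.9, 0, 0, 0.095], [0, 0, 0, 0.9, 0, 0, 0.095], [0, 0, 0, 0.8, 0, 0, 0.095]]]' | python3 inch.py; echo '[[[0, 0, 0, 0, 0, 0, 0.095], [0, 0, 0, 0, 0, 0.9, 0.095], [0, 0, 0, 0, 0, 0.9, 0.095], [0, 0, 0, 0, 0, 0.86, 0.095], [0, 0, 0, 0, 0, 0, 0.095]]]' | python3 inch.py
```

```text
t: 13.2
tool_pos: [0.589, -0.1899, 0.2306]
ee_rot: [[0.012, 1.0, 0.001], [1.0, -0.012, -0.0], [-0.0, 0.001, -1.0]]
wrist_force: [0.7, -0.4, -1.2]
opening: 0.0949
gripper_force: 0.0
t: 13.7
tool_pos: [0.5868, -0.1922, 0.0927]
ee_rot: [[0.014, 1.0, -0.008], [1.0, -0.014, 0.003], [0.003, -0.008, -1.0]]
wrist_force: [0.3, -0.5, -0.3]
opening: 0.0951
gripper_force: 0.0
```

In the tool's units: 0.01 m is 0.2, 0.005 m is 0.1.

```bash
echo '[[[0, 0, 0, 0.2, 0, 0, 0.095], [0, 0, 0, 0.2, 0, 0, 0.095], [0, 0, 0, 0.2, 0, 0, 0.095], [0, 0, 0, 0.1, 0, 0, 0.095], [0, 0, 0, 0.06, 0, 0, 0.095], [0, 0, 0, 0.04, 0, 0, 0.095], [0, 0, 0, 0.02, 0, 0, 0.095], [0, 0, 0, 0, 0, 0, 0.095]]]' | python3 inch.py; echo '[[[0, 0, 0, 0.02, 0, 0, 0.095], [0, 0, 0, 0.02, 0, 0, 0.095], [0, 0, 0, 0.02, 0, 0, 0.095]]]' | python3 inch.py; echo '[[[0, 0, 0, 0.02, 0, 0, 0.095], [0, 0, 0, 0.02, 0, 0, 0.095]]]' | python3 inch.py
```

```text
t: 14.5
tool_pos: [0.5896, -0.1527, 0.0971]
ee_rot: [[0.015, 1.0, 0.0], [1.0, -0.015, -0.0], [-0.0, 0.0, -1.0]]
wrist_force: [-0.2, 0.1, 0.6]
opening: 0.0952
gripper_force: 0.0
t: 14.8
tool_pos: [0.5896, -0.1496, 0.0971]
ee_rot: [[0.015, 1.0, -0.0], [1.0, -0.015, -0.0], [-0.0, -0.0, -1.0]]
wrist_force: [0.3, -0.4, 0.3]
opening: 0.0949
gripper_force: 0.0
t: 15.0
tool_pos: [0.5897, -0.1479, 0.0971]
ee_rot: [[0.015, 1.0, 0.0], [1.0, -0.015, -0.001], [-0.001, 0.0, -1.0]]
wrist_force: [0.7, -4.2, -1.1]
opening: 0.0951
gripper_force: 1.7
```

Contact at −0.148, as predicted. I'll nudge in 1 mm steps until the stop is felt.

In the tool's units: 0.001 m is 0.02.

```bash
echo '[[[0, 0, 0, 0.02, 0, 0, 0.095], [0, 0, 0, 0.02, 0, 0, 0.095]]]' | python3 inch.py; echo '[[[0, 0, 0, 0.02, 0, 0, 0.095]]]' | python3 inch.py; echo '[[[0, 0, 0, 0.02, 0, 0, 0.095]]]' | python3 inch.py
```

```text
t: 15.2
tool_pos: [0.5896, -0.1457, 0.0971]
ee_rot: [[0.015, 1.0, -0.0], [1.0, -0.015, -0.0], [-0.0, -0.0, -1.0]]
wrist_force: [-1.5, -6.7, -1.1]
opening: 0.095
gripper_force: 3.5
t: 15.3
tool_pos: [0.5897, -0.1456, 0.0972]
ee_rot: [[0.015, 1.0, 0.0], [1.0, -0.015, -0.002], [-0.002, 0.0, -1.0]]
wrist_force: [-2.9, -15.3, 0.5]
opening: 0.095
gripper_force: 7.2
t: 15.4
tool_pos: [0.5898, -0.1454, 0.0975]
ee_rot: [[0.015, 1.0, 0.0], [1.0, -0.015, -0.003], [-0.003, 0.001, -1.0]]
wrist_force: [-4.1, -20.0, 1.4]
opening: 0.0952
gripper_force: 10.0
```

The frame stalled against the left stop. Retracting for a final check.

In the tool's units: -0.045 m is -0.9, -0.025 m is -0.5.

```bash
echo '[[[0, 0, 0, -0.06, 0, 0, 0.095], [0, 0, 0, -0.3, 0, 0, 0.095], [0, 0, 0, -0.5, 0, 0, 0.095], [0, 0, 0, 0, 0, -0.9, 0.095], [0, 0, 0, 0, 0, -0.9, 0.095], [0, 0, 0, 0, 0, -0.9, 0.095], [0, 0, 0, -0.9, 0, 0, 0.095], [0, 0, 0, -0.9, 0, 0, 0.095]]]' | python3 inch.py; echo '[[[0, 0, 0, -0.9, 0, 0, 0.095], [0, 0, 0, -0.9, 0, 0, 0.095], [0, 0, 0, -0.9, -0.4, 0, 0.095], [0, 0, 0, -0.9, -0.4, 0, 0.095], [0, 0, 0, -0.9, -0.4, 0, 0.095], [0, 0, 0, -0.8, -0.4, 0, 0.095], [0, 0, 0, 0, 0, 0, 0.095], [0, 0, 0, 0, 0, 0, 0.095]]]' | python3 inch.py
python3 - <<'E'
from plant import robot, job, grab_frame
import cv2,numpy as np
f=grab_frame("top"); g=grab_frame("scene")
a=cv2.resize(f["img"][145:280,330:450],(400,450),interpolation=2); b=cv2.resize(g["img"][110:240,320:480],(400,325),interpolation=2)
b=cv2.copyMakeBorder(b,0,125,0,0,0)
cv2.imwrite("pics/t5.png",np.hstack([a,b]))
for n,c,r in(("top",f,(slice(160,225),slice(175,250))),("scene",g,(slice(215,295),slice(165,255)))):
    print("mug diff",(cv2.absdiff(np.load(n+"0.npz")["img"],c["img"])[r].max(2)>25).sum())
E
```

```text
t: 16.2
tool_pos: [0.5881, -0.2774, 0.2343]
ee_rot: [[0.013, 1.0, 0.003], [1.0, -0.013, -0.001], [-0.001, 0.003, -1.0]]
wrist_force: [0.1, 0.2, -1.4]
opening: 0.0952
gripper_force: 0.0
t: 17.0
tool_pos: [0.5027, -0.5413, 0.2316]
ee_rot: [[0.017, 1.0, -0.0], [1.0, -0.017, 0.001], [0.001, -0.0, -1.0]]
wrist_force: [0.9, -0.3, -0.2]
opening: 0.095
gripper_force: 0.0
mug diff 6
mug diff 0
```

View pics/t5.png

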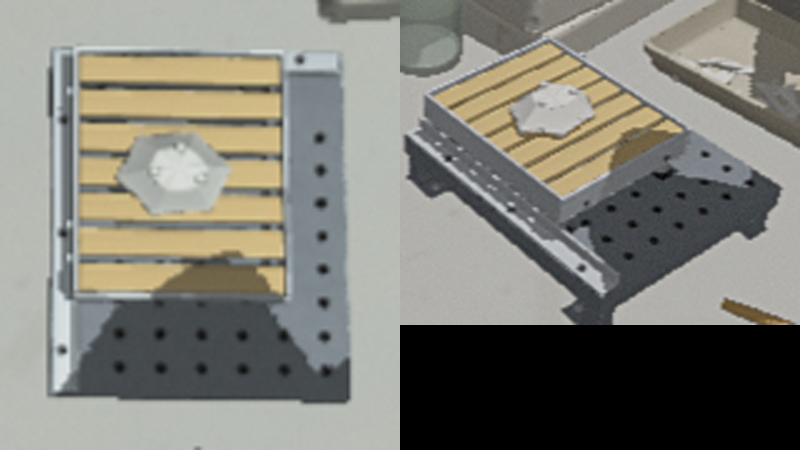

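The frame is level and seated against both stops, with its rim left edge now at crop column ~74. The cast is upright at (178,172), and the mug has not moved.

```bash
python3 -c "
from plant import robot, job, grab_frame
print(job.sign_off())"
```

```text
the job is handed in; nothing more can be done
None
```

I handed the job in at about 17 s: the drying frame was slid against the back stop and then the left stop, and the camera check showed it seated in the cups with the cast upright, untouched by the robot, and the mug not moved.

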